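# Pin back the sprung tension wheel of a spin coater

### The job

The spin coater's drive needs a new belt: take the red-knobbed locking pin from its grey stand, put it through the eye of the blue tension wheel, and with the pin turn the wheel counterclockwise (seen from above) against its spring until, feeling with light downward pressure, you find the hidden lock hole underneath. Push the pin fully home so that its collar sits on the wheel and it holds the wheel back, then let go. Until it is home treat the pin gently, as more than 40 N between it and the machine would bend it, and leave the bottle, the beaker and the wafer box where they stand.

Things in the scene. Friction and masses are not known exactly. Their poses are not given: they have to be found in the camera images.
- deck: Spin coater drive deck, fixed: aluminium plate 200 x 360 x 30 mm (x, y, z). Origin: centre of its underside. On its -y half the blue tension wheel (52 to 62 mm above the bench) turns over a dark index ring (30 to 50 mm, 122 mm across). On its +y half a white chuck disc (100 mm across, centre (10, 100), top at 76 mm) and a brass motor pulley at (65, 25), top at 59 mm.
- pivot (a point): Point on the wheel's upright axis, level with its top face (62 mm above the bench). The index ring below, clamped to the deck, has ONE round lock hole, 12 mm across, 20 mm deep, 1.5 mm chamfer, 50 mm from this axis, so the eye passes over it. The wheel hides it; it is met somewhere between 0.55 and 1.20 rad of wheel angle.
- wheel (a joint): Angle of the blue wheel, rad: 0 at rest, growing counterclockwise seen from above, stop at 1.6. A spring always pulls it to 0: 2.4 N at the eye at 0, 6 N at 0.9, 7.5 N at 1.3 rad. Disc 132 mm across, 10 mm thick; on it a steel hub (26 mm across, 10 mm high) and, 40 mm from the axis, on the side away from the eye, a white roller (36 mm across, 18 mm high, axle 22 mm).
- eye (a point): Centre of the wheel's eye at its top face: a round through hole 12 mm across, 1.5 mm chamfer, 50 mm from the wheel's axis. Moves with the wheel; its x axis points away from the wheel's axis. 12 mm below this point is the flat top of the index ring.
- pin: Locking pin, about 60 g, loose, upright in the stand at first, 70 mm long. Origin: centre of its lower end; z up to the knob. From the lower end: conical nose to 5 mm (5 mm across at the tip, 10 mm above), steel shaft 10 mm across to 30 mm, collar 18 mm across to 34 mm, round red knob 22 mm across to 70 mm. Grip it about 58 mm up: the fingertips then clear the wheel.
- pin_tip (a point): Centre of the pin's lower end (the pin's origin). In the eye and resting on the index ring it is 50 mm above the bench, the collar 18 mm above the wheel; fully home it is at 32 mm, the collar on the wheel's top.
- stand: Grey plastic block 60 x 60 x 40 mm, fixed, with a round hole 12 mm across and 34 mm deep in the middle of its top, in which the pin stands, its collar resting on the block's top (tip 10 mm above the bench). Origin: centre of its underside.
- resist_bottle: Bystander: amber glass bottle with black cap, 52 mm across, 120 mm high. Origin: centre of its underside.
- beaker: Bystander: open steel beaker, 56 mm across, 70 mm high. Origin: centre of its underside.
- wafer_box: Bystander: white wafer box with clear lid, 106 x 106 x 52 mm. Origin: centre of its underside.

How it is judged:
By the outcome, as a careful person would: the job done as asked, in the order asked, and still so for the second after the job is handed in, with the robot touching nothing.
It also fails if it takes over 72 s, if anything falls off the work surface, if the arm or the gripper's body presses on something with over 40 N, if the wrist force passes 120 N, or if a joint passes its speed limit or range.

### The arm

A 7-joint arm with a two-finger parallel gripper is mounted at the origin on the work surface. World frame = base frame: x ahead of the robot, y to its left, z up, the work surface at z = 0. Lengths are in m, angles in rad, forces in N, time in s.
With the tool pointing down it reaches from about 0.4 to 0.85 m from the base axis. Payload 10.4 kg.
Tool frame: the origin (TCP) lies midway between the tips of the shut fingers; the grasp point (between the pads) lies 19 mm behind it; z points along the fingers, y is the line along which they close (so a half turn about z gives the same grasp; the last joint's range is limited). The gripper opens to 87 mm and grips with 3 to 60 N. Pads are 19 mm wide; open, the fingers measure 117 mm over their backs; the gripper's body (75 mm by 190 mm) begins 51 mm behind the grasp point.
Start: joints at [1.117, 0.332, -0.065, 1.46, 0.022, 1.35, -0.088], TCP at [0.261, -0.568, 0.223] pointing down, gripper open.
Joint ranges: [-2.6, 2.6], [-0.5, 2.12], [-1.47, 1.34], [0.16, 2.42], [-1.27, 4.41], [0.06, 2.06], [-2.6, 2.6]. Speed limits (rad/s): [2.22, 2.22, 2.79, 2.79, 3.14, 3.14, 3.14].

### API

Orientations are given as a unit quaternion [x, y, z, w].
In Python, from bench import r gives the robot as it stands.
- The arm moves only by the tool arm_command, never from a script. Its arguments are lists of equal length, an entry for each row: "xyz": the shift along the world's x, y, z in m, a list of three; "rot": the turn, a rotation vector about the world's x, y, z in rad, a list of three. In form: {"xyz": [[tx, ty, tz], ...], "rot": [[ax, ay, az], ...]}. A call has 1 to 20 rows; each row is the pose to reach, as a shift and turn from the pose commanded when the call began; what a row does not reach only later rows make up. A row lasts 1/12 s, in which the tool goes at most 41.7 mm and 7.16 degrees, less where a joint would pass 70% of its speed; a pose out of reach is approached as far as the arm can. A call with a gripper value outside its range is refused whole. "grip" is the opening, from 0 (shut) to 1 (fully open), set as the call begins (left out, the last holds). The fingers move at their own pace and stop on an object; "squeeze" is the grip in N (left out, the last holds). Time passes only in rows, so rows that repeat a pose let the fingers close. It gives the time, the measured TCP pose, the force, the opening and the grip force at its end, in the units of the state.
- r.read_state(): the state, without advancing time (a new reading comes with each control period).
- r.camera(name): name is "scene" or "top" or "wrist"; returns the picture (480x640x3 uint8, red, green, blue); there is no depth.
- r.camera_model(name): a dict with "fx", "fy", "cx", "cy" (pixels), "T" (4x4, takes a point from camera to world coordinates). Camera axes: x right, y up, looking along -z (the intrinsics and any distortion apply to the point x, -y, -z); pixel columns grow to the right and rows downward; lengths in m; the calibration is good to about 2 mm. A picture is of the moment at which its call begins: read the wrist's pose just before it. camera_model takes no time and is no camera call; for the wrist camera it gives the pose at the moment of the call.
- r.close_job(): hands the job in; it is judged then, once.
Trained networks look in the newest picture that a camera, given by its name, has taken for a name from the list of things; names that differ only in an ending like _2 or _b are one class to them, and where a whole thing is asked for, a point or a joint stands for the part that bears it (a point fixed in the world has none). Each returns a list of dicts, best first, with "conf" (0 to 1); they miss things now and then, are a little off and sometimes report something else, mostly with a low value. They report only what shows in the picture. A call takes as long as a camera call.
- r.look_for(label, camera): "at" ([x, y, z] in m, in the coordinates of the camera as it stood for that picture, good to about 4 mm: the middle of the surface that is visible of it).
- r.spot_point(label, camera): "at" ([x, y, z] in m, in the coordinates of the camera as it stood for that picture, good to about 4 mm: a listed point, or the origin of a listed thing).
The state is a dict: "time": time; "joint_positions": joint angles; "joint_vel": joint speeds; "joint_torque": joint torques, N m; "ee_pos": TCP position; "eef_rot": TCP orientation; "ft_force": force on the tool from outside, world axes, zero at the start; "torque": the same for the moment, N m; "width": finger opening in m; "grip_force": force on a finger pad.
Only numpy, scipy, OpenCV 4.12 (cv2) and the standard library are available. Lean on these libraries where they do the work, as an engineer would, in place of code of your own. Each camera call takes 0.05 s, during which the arm holds its last target. There are 200 camera calls.

## Working session

There is one attempt and no reset: what is moved stays moved. The work goes in short steps, Python scripts to look and compute and a tool call to move; the robot and the scene stay as the last step left them, time stands still between calls to the robot, and variables do not carry over. Pictures are saved under pics/ and viewed, at most 10 in all, crops included, and the job is handed in when it is done.

Besides the shell and the picture viewer there is one more tool, called after "Request:" as name(argument=value, ...) on one line, values as JSON. arm_command: Moves the arm, as the interface text tells. Its arguments: {"type":"object","properties":{"xyz":{"type":"array"},"rot":{"type":"array"},"grip":{"type":"number"},"squeeze":{"type":"number"}},"required":["xyz","rot"]}

```bash
mkdir -p pics; cat > h.py <<'E'
from bench import r
import numpy as np, cv2
def w(cam,p):
    return (np.array(r.camera_model(cam)["T"])@np.r_[p,1])[:3]
def save(cam,name):
    im=r.camera(cam); cv2.imwrite(f"pics/{name}.png",cv2.cvtColor(im,cv2.COLOR_RGB2BGR)); return im
def st():
    s=r.read_state(); print({k:np.round(s[k],4).tolist() for k in("time","ee_pos","eef_rot","ft_force","width","grip_force")})
E
python3 - <<'E'
from h import *
st()
for c in("top","scene"):
    save(c,c+"0")
    for l in("pin","pin_tip","stand","eye","pivot","deck","resist_bottle","beaker","wafer_box"):
        for d in r.spot_point(l,c)[:2]: print(c,l,round(d["conf"],2),np.round(w(c,d["at"]),4))
im=np.hstack([cv2.resize(cv2.imread(f"pics/{c}0.png"),(400,300)) for c in("top","scene")])
for c in("top","scene"):
    m=r.camera_model(c);print(c,{k:np.round(m[k],3).tolist() for k in m})
E
```

```text
{'time': 0.0, 'ee_pos': [0.2608, -0.5676, 0.2218], 'eef_rot': [0.9769, 0.2137, -0.0002, -0.0007], 'ft_force': [-0.1913, -0.9467, 0.5008], 'width': 0.0869, 'grip_force': 0.0}
top pin 0.63 [ 0.4641 -0.3409  0.0081]
top stand 0.83 [ 0.4623 -0.3437  0.0008]
top eye 0.92 [ 0.4736 -0.0939  0.0662]
top pivot 0.73 [ 0.5229 -0.0798  0.0631]
top deck 0.29 [ 0.4492  0.4048 -0.0005]
top resist_bottle 0.76 [ 0.6987 -0.345   0.0047]
top beaker 0.73 [0.6654 0.3906 0.0048]
top wafer_box 0.73 [0.6642 0.3939 0.0018]
scene pin 0.51 [ 0.4683 -0.3468  0.0135]
scene pin_tip 0.69 [ 0.4622 -0.337   0.0096]
scene stand 0.57 [ 0.4664 -0.3375 -0.0005]
scene eye 0.84 [ 0.4739 -0.0965  0.0611]
scene pivot 0.89 [ 0.525  -0.0788  0.0626]
scene deck 0.87 [ 5.394e-01  3.600e-03 -3.000e-04]
scene resist_bottle 0.84 [ 0.6991 -0.3471  0.0012]
scene resist_bottle 0.47 [ 4.657e-01 -3.392e-01  3.000e-04]
scene beaker 0.71 [0.456  0.4084 0.0022]
scene wafer_box 0.65 [0.6578 0.3883 0.0009]
top {'fx': 500.058, 'fy': 500.058, 'cx': 324.131, 'cy': 242.461, 'T': [[0.025, 0.989, -0.149, 0.399], [-1.0, 0.021, -0.023, 0.01], [-0.02, 0.149, 0.989, 1.28], [0.0, 0.0, 0.0, 1.0]]}
scene {'fx': 604.853, 'fy': 604.853, 'cx': 327.252, 'cy': 244.923, 'T': [[0.283, -0.576, 0.767, 1.442], [0.959, 0.173, -0.223, -0.239], [-0.004, 0.799, 0.602, 0.754], [0.0, 0.0, 0.0, 1.0]]}
```

View pics/top0.png

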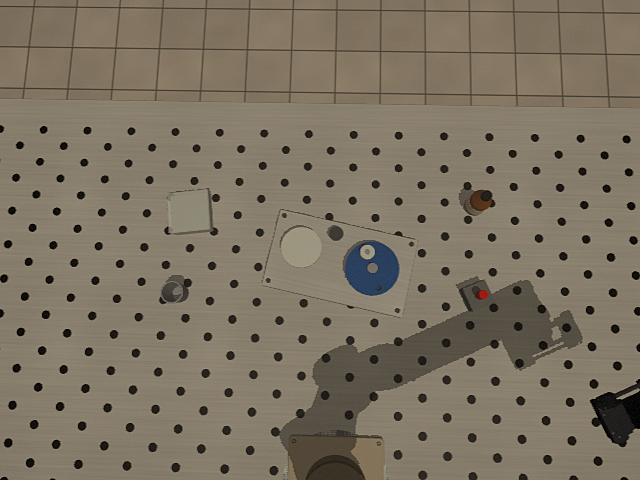

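View pics/scene0.png

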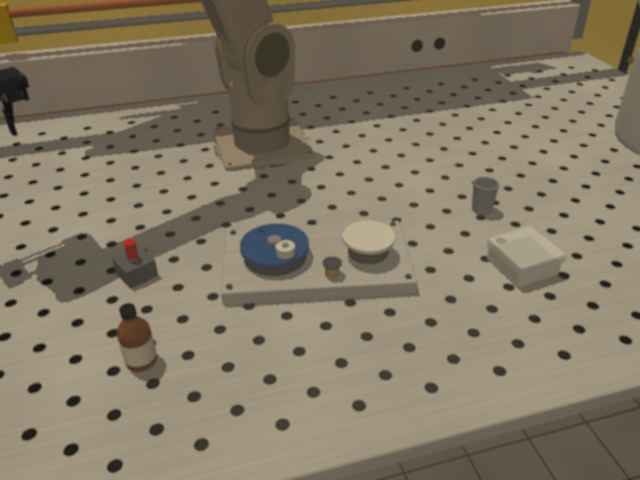

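The top picture shows the red knob at (483,295), the wheel hub at (372,268) and the eye near (379,288), with the bystanders well clear. I'll refine these positions by colour and look at the wrist camera's mounting.

```bash
cat >> h.py <<'E'
def ray(m,u,v,z):
    T=np.array(m["T"]); d=T[:3,:3]@np.array([(u-m["cx"])/m["fx"],-(v-m["cy"])/m["fy"],-1]); o=T[:3,3]
    return o+d*(z-o[2])/d[2]
def blob(im,col):
    i=im.astype(int);R,G,B=i[...,0],i[...,1],i[...,2]
    m=((R>G+60)&(R>B+60)) if col=="red" else ((B>R+30)&(B>G+20))
    n,l,s,c=cv2.connectedComponentsWithStats(m.astype(np.uint8))
    k=1+np.argmax(s[1:,4]); return (l==k).astype(np.uint8),c[k],s[k]
E
python3 - <<'E'
from h import *
for c in("top","scene"):
    im=cv2.cvtColor(cv2.imread(f"pics/{c}0.png"),cv2.COLOR_BGR2RGB);m=r.camera_model(c)
    print("dist" , {k:v for k,v in m.items() if k not in("T","fx","fy","cx","cy")})
    for col,z in(("red",.065),("blue",.061)):
        M,ce,s=blob(im,col); cs=max(cv2.findContours(M,0,1)[0],key=len); e=cv2.fitEllipse(cv2.convexHull(cs))
        print(c,col,ce,s,e[0],ray(m,*ce,z),ray(m,*e[0],z))
m=r.camera_model("wrist");print(np.round(m["T"],3),m["fx"])
E
```

```text
dist {}
top red [482.80555556 294.18055556] [478 290  10   9  72] (482.1191101074219, 294.4569396972656) [ 0.46451531 -0.34623834  0.065     ] [ 0.46381419 -0.34458305  0.065     ]
top blue [372.23877443 269.72160592] [ 346  242   53   53 1893] (371.7094421386719, 268.06829833984375) [ 0.51791024 -0.08053397  0.061     ] [ 0.5219318  -0.07920229  0.061     ]
dist {}
scene red [129.94270833 248.25      ] [123 239  14  21 192] (130.0724334716797, 248.55589294433594) [ 0.46682502 -0.34202941  0.065     ] [ 0.46787775 -0.34182603  0.065     ]
scene blue [270.72364865 243.03851351] [ 241  225   67   39 1480] (273.7721252441406, 244.04933166503906) [ 0.52179013 -0.08368206  0.061     ] [ 0.52662274 -0.07878746  0.061     ]
[[ 0.419  0.877  0.237  0.326]
 [-0.908  0.404  0.11  -0.538]
 [ 0.    -0.261  0.965  0.385]
 [ 0.     0.     0.     1.   ]] 412.6776798097017
```

Request:
arm_command(xyz=[[0.01,0.011,-0.002],[0.03,0.034,-0.007],[0.055,0.061,-0.013],[0.08,0.089,-0.02],[0.105,0.116,-0.026],[0.13,0.144,-0.032],[0.155,0.172,-0.038],[0.18,0.2,-0.045],[0.197,0.218,-0.05],[0.204,0.226,-0.052],[0.204,0.226,-0.052],[0.204,0.226,-0.052],[0.204,0.226,-0.052]], rot=[[0,0,0.04],[0,0,0.12],[0,0,0.21],[0,0,0.3],[0,0,0.39],[0,0,0.48],[0,0,0.57],[0,0,0.66],[0,0,0.73],[0,0,0.77],[0,0,0.77],[0,0,0.77],[0,0,0.77]], grip=0.7)

```text
time: 2.08
ee_pos: [0.4638, -0.3437, 0.1708]
eef_rot: [0.826, 0.563, -0.0, 0.0]
ft_force: [0.1, 0.0, 0.3]
width: 0.0611
grip_force: 0.0
```

```bash
python3 - <<'E'
from h import *
st()
m=r.camera_model("wrist"); im=save("wrist","w1"); print(np.round(m["T"],3).tolist())
M,ce,s=blob(im,"red"); cs=max(cv2.findContours(M,0,1)[0],key=len); print(ce,s,ray(m,*ce,.07))
for l in("pin","pin_tip","stand"):
    for d in r.spot_point(l,"wrist")[:1]: print(l,round(d["conf"],2),np.round(w("wrist",d["at"]),4))
E
```

```text
{'time': 2.0833, 'ee_pos': [0.4638, -0.3437, 0.1708], 'eef_rot': [0.8262, 0.5634, -0.0004, 0.0003], 'ft_force': [0.1283, 0.0326, 0.2983], 'width': 0.0611, 'grip_force': 0.0}
[[0.932, 0.351, 0.095, 0.49], [-0.364, 0.899, 0.244, -0.277], [0.001, -0.262, 0.965, 0.333], [0.0, 0.0, 0.0, 1.0]]
[322.69924179 236.32603201] [ 306  214   34   44 1187] [ 0.46433725 -0.34169803  0.07      ]
pin 0.68 [ 0.465  -0.3443  0.0078]
stand 0.68 [ 0.4669 -0.3413  0.0019]
```

View pics/w1.png

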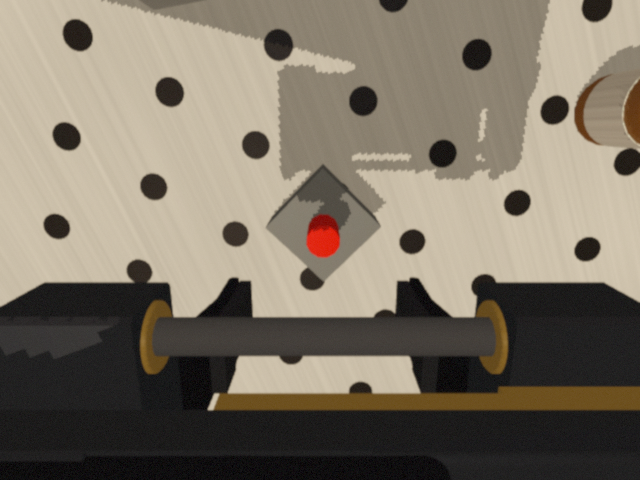

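The knob's top disc is at about (323,242), straight under the tool; I'll descend and grip.

Request:
arm_command(xyz=[[0.0005,0.001,-0.01],[0.0005,0.0015,-0.03],[0.0005,0.0015,-0.05],[0.0005,0.0015,-0.07],[0.0005,0.0015,-0.09],[0.0005,0.0015,-0.105],[0.0005,0.0015,-0.116],[0.0005,0.0015,-0.122],[0.0005,0.0015,-0.122],[0.0005,0.0015,-0.122]], rot=[[0,0,0],[0,0,0],[0,0,0],[0,0,0],[0,0,0],[0,0,0],[0,0,0],[0,0,0],[0,0,0],[0,0,0]])

```text
time: 3.12
ee_pos: [0.4657, -0.3406, 0.0489]
eef_rot: [0.825, 0.565, 0.0, 0.0]
ft_force: [0.1, -0.0, 0.3]
width: 0.0607
grip_force: 0.0
```

Request:
arm_command(xyz=[[0,0,0],[0,0,0],[0,0,0],[0,0,0],[0,0,0],[0,0,0],[0,0,0],[0,0,0]], rot=[[0,0,0],[0,0,0],[0,0,0],[0,0,0],[0,0,0],[0,0,0],[0,0,0],[0,0,0]], grip=0, squeeze=35)

```text
time: 3.78
ee_pos: [0.4655, -0.3404, 0.0486]
eef_rot: [0.825, 0.565, 0.0, 0.0]
ft_force: [-1.0, 0.9, -0.1]
width: 0.0209
grip_force: 35.0
```

```bash
python3 - <<'E'
from h import *
st()
E
```

```text
{'time': 3.7833, 'ee_pos': [0.4655, -0.3404, 0.0486], 'eef_rot': [0.8251, 0.565, 0.0, 0.0], 'ft_force': [-0.9898, 0.9455, -0.0879], 'width': 0.0209, 'grip_force': 34.9997}
```

Request:
arm_command(xyz=[[0,0,0.008],[0,0,0.025],[0,0,0.05],[0,0.005,0.075],[0,0.02,0.1],[0,0.04,0.12],[0,0.065,0.14],[0,0.09,0.15],[0,0.115,0.15],[0,0.14,0.15],[0,0.16,0.15],[0,0.175,0.15],[0,0.18,0.15],[0,0.18,0.15],[0,0.18,0.15],[0,0.18,0.15]], rot=[[0,0,0],[0,0,0],[0,0,0],[0,0,0],[0,0,0],[0,0,0],[0,0,0],[0,0,0],[0,0,0],[0,0,0],[0,0,0],[0,0,0],[0,0,0],[0,0,0],[0,0,0],[0,0,0]])

```text
time: 5.12
ee_pos: [0.4654, -0.1617, 0.1986]
eef_rot: [0.826, 0.564, -0.0, 0.0]
ft_force: [0.1, -0.1, -0.9]
width: 0.0208
grip_force: 35.0
```

```bash
python3 - <<'E'
from h import *
st()
m=r.camera_model("wrist"); im=save("wrist","w2"); np.save("w2.npy",m)
for l in("pin","pin_tip","eye","pivot"):
    for d in r.spot_point(l,"wrist")[:2]: print(l,round(d["conf"],2),np.round(w("wrist",d["at"]),4))
M,ce,s=blob(im,"blue"); e=cv2.fitEllipse(cv2.convexHull(max(cv2.findContours(M,0,1)[0],key=len))); print(e,ray(m,*e[0],.06))
E
```

```text
{'time': 5.1167, 'ee_pos': [0.4654, -0.1617, 0.1986], 'eef_rot': [0.8256, 0.5643, -0.0001, 0.0001], 'ft_force': [0.0578, -0.0729, -0.9345], 'width': 0.0208, 'grip_force': 34.9999}
pin 0.8 [ 0.4682 -0.1627  0.1599]
pin_tip 0.76 [ 0.4636 -0.1616  0.1623]
eye 0.74 [ 0.4765 -0.0955  0.0626]
pivot 0.61 [ 0.5265 -0.0842  0.063 ]
((356.7110900878906, 80.39263153076172), (191.97882080078125, 204.47279357910156), 9.915751457214355) [ 0.52396592 -0.07442405  0.06      ]
```

View pics/w2.png

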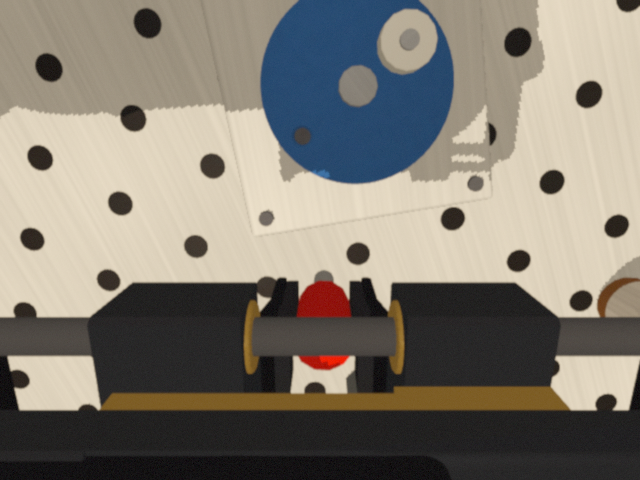

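The pin is upright in the gripper; the eye is at (303,135) and the hub at (358,86).

```bash
python3 - <<'E'
from h import *
m=np.load("w2.npy",allow_pickle=True).item()
im=cv2.imread("pics/w2.png"); g=im.max(2).astype(int); b=im[...,0].astype(int)-im[...,2]
for n,(u,v,rad),z in(("eye",(303,135,16),.062),("hub",(358,86,26),.072)):
    Y,X=np.mgrid[:480,:640]; k=((X-u)**2+(Y-v)**2<rad**2)&(b<35)
    c=(X[k].mean(),Y[k].mean()); print(n,k.sum(),c,ray(m,*c,z))
E
```

```text
eye 230 (np.float64(301.995652173913), np.float64(135.7826086956522)) [ 0.47537816 -0.09499872  0.062     ]
hub 1330 (np.float64(357.4398496240602), np.float64(85.58947368421053)) [ 0.52201448 -0.07844763  0.072     ]
```

Request:
arm_command(xyz=[[0.001,0.008,-0.005],[0.003,0.025,-0.02],[0.006,0.045,-0.04],[0.008,0.058,-0.06],[0.0095,0.065,-0.075],[0.0095,0.0665,-0.085],[0.0095,0.0665,-0.087],[0.0095,0.0665,-0.087],[0.0095,0.0665,-0.087],[0.0095,0.0665,-0.087]], rot=[[0,0,0],[0,0,0],[0,0,0],[0,0,0],[0,0,0],[0,0,0],[0,0,0],[0,0,0],[0,0,0],[0,0,0]])

```text
time: 6.2
ee_pos: [0.4756, -0.0946, 0.1125]
eef_rot: [0.825, 0.565, 0.0, 0.001]
ft_force: [0.1, 0.1, -1.2]
width: 0.0211
grip_force: 35.0
```

```bash
python3 - <<'E'
from h import *
st()
m=r.camera_model("wrist"); np.save("w3.npy",m); im=save("wrist","w3");s=save("scene","s3")
print(np.round(m["T"],3).tolist(),m["cx"],m["cy"])
cv2.imwrite("pics/s3c.png",np.hstack([cv2.resize(cv2.imread("pics/s3.png")[180:300,200:360],(400,300),interpolation=2),cv2.resize(cv2.imread("pics/w3.png")[180:360,200:440],(400,300))]))
for l in("pin_tip","eye","pivot"):
  for c in("scene","wrist"):
    for d in r.spot_point(l,c)[:1]: print(l,c,round(d["conf"],2),np.round(w(c,d["at"]),4))
E
```

```text
{'time': 6.2, 'ee_pos': [0.4756, -0.0946, 0.1125], 'eef_rot': [0.8254, 0.5645, 0.0005, 0.0007], 'ft_force': [0.1214, 0.058, -1.1953], 'width': 0.0211, 'grip_force': 34.9999}
[[0.933, 0.349, 0.092, 0.501], [-0.361, 0.9, 0.244, -0.028], [0.002, -0.261, 0.965, 0.275], [0.0, 0.0, 0.0, 1.0]] 323.5680643504438 239.26007381956086
pin_tip scene 0.44 [ 0.4745 -0.0927  0.0755]
pin_tip wrist 0.62 [ 0.4733 -0.091   0.0745]
eye scene 0.86 [ 0.4753 -0.0943  0.0594]
eye wrist 0.61 [ 0.4729 -0.0923  0.0624]
pivot scene 0.73 [ 0.4807 -0.0996  0.0732]
pivot wrist 0.93 [ 0.5251 -0.0818  0.0629]
```

View pics/s3c.png

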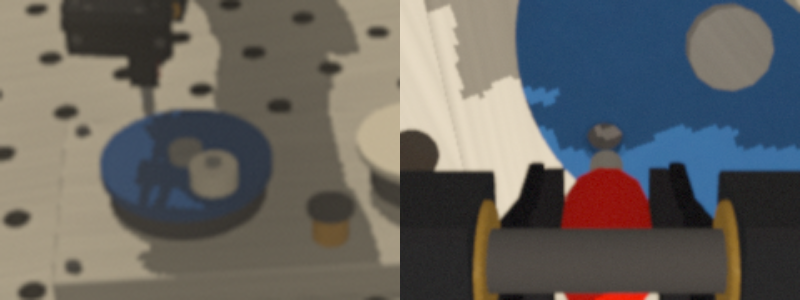

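The right crop shows the pin's tip just over the eye, laterally aligned. Gently descending.

Request:
arm_command(xyz=[[0,-0.0005,-0.003],[0,-0.0005,-0.006],[0,-0.0005,-0.009],[0,-0.0005,-0.011],[0,-0.0005,-0.013],[0,-0.0005,-0.014],[0,-0.0005,-0.015],[0,-0.0005,-0.015]], rot=[[0,0,0],[0,0,0],[0,0,0],[0,0,0],[0,0,0],[0,0,0],[0,0,0],[0,0,0]])

```text
time: 7.27
ee_pos: [0.4749, -0.0944, 0.0964]
eef_rot: [0.825, 0.565, -0.0, -0.0]
ft_force: [-1.0, 0.8, -0.3]
width: 0.0214
grip_force: 35.0
```

Request:
arm_command(xyz=[[-0.0002,0.0002,-0.001],[-0.0004,0.0003,-0.002],[-0.0004,0.0003,-0.003],[-0.0004,0.0003,-0.004],[-0.0004,0.0003,-0.005],[-0.0004,0.0003,-0.005]], rot=[[0,0,0],[0,0,0],[0,0,0],[0,0,0],[0,0,0],[0,0,0]])

```text
time: 7.77
ee_pos: [0.4748, -0.0939, 0.0915]
eef_rot: [0.825, 0.565, 0.0, 0.0]
ft_force: [1.6, 1.3, -1.2]
width: 0.021
grip_force: 35.0
```

Request:
arm_command(xyz=[[0.0002,0.0002,-0.001],[0.0002,0.0002,-0.0015],[0.0002,0.0002,-0.002],[0.0002,0.0002,-0.0025],[0.0002,0.0002,-0.003],[0.0002,0.0002,-0.003]], rot=[[0,0,0],[0,0,0],[0,0,0],[0,0,0],[0,0,0],[0,0,0]])

```text
time: 8.27
ee_pos: [0.4749, -0.0939, 0.0886]
eef_rot: [0.825, 0.565, 0.0, 0.0]
ft_force: [2.4, 1.1, 0.8]
width: 0.0213
grip_force: 35.0
```

The tip rests lightly on the ring. Now I turn the wheel along its arc.

Request:
arm_command(xyz=[[0.0008,-0.0024,0],[0.0018,-0.0047,0],[0.0028,-0.007,0],[0.004,-0.0093,0],[0.0052,-0.0115,0],[0.0066,-0.0135,0],[0.0081,-0.0156,0],[0.0097,-0.0175,0],[0.0097,-0.0175,0]], rot=[[0,0,0],[0,0,0],[0,0,0],[0,0,0],[0,0,0],[0,0,0],[0,0,0],[0,0,0],[0,0,0]])

```text
time: 9.02
ee_pos: [0.4848, -0.1105, 0.0885]
eef_rot: [0.825, 0.565, 0.0, -0.001]
ft_force: [-0.1, 6.9, 2.0]
width: 0.0215
grip_force: 35.0
```

```bash
cat >> h.py <<'E'
P=np.array([.523,-.0788])
def polar():
    s=r.read_state();p=np.array(s["ee_pos"]);f=np.array(s["ft_force"]);d=p[:2]-P;R=np.hypot(*d);u=d/R;t=np.array([-u[1],u[0]])
    print("R %.4f phi %.3f z %.4f frad %.1f ftan %.1f fz %.1f t %.2f"%(R,(np.arctan2(d[1],d[0])+np.deg2rad(162.6)),p[2],f[:2]@u,f[:2]@t,f[2],s["time"]),"grip",s["width"])
E
python3 -c "
from h import *
polar();st()"
```

```text
R 0.0497 phi 0.389 z 0.0885 frad -4.3 ftan -5.4 fz 2.0 t 9.02 grip 0.021501218360948305
{'time': 9.0167, 'ee_pos': [0.4848, -0.1105, 0.0885], 'eef_rot': [0.825, 0.5652, 0.0004, -0.0007], 'ft_force': [-0.1364, 6.9452, 1.958], 'width': 0.0215, 'grip_force': 35.0108}
```

```bash
cat >> h.py <<'E'
def arc(p0,R0,ps,R1):
    f=lambda p,R:R*np.array([np.cos(p-2.838),np.sin(p-2.838)])
    print([[round(x,4) for x in (f(p,R1)-f(p0,R0)).tolist()] for p in ps])
E
python3 -c "
from h import *
arc(.4,.0504,[.4,.42,.44,.46,.48,.5,.52,.54,.56,.58,.6,.62,.64,.66,.68],.0494)"
```

```text
[[0.0008, 0.0006], [0.0014, -0.0001], [0.0021, -0.0008], [0.0027, -0.0016], [0.0034, -0.0023], [0.0041, -0.003], [0.0049, -0.0036], [0.0056, -0.0043], [0.0063, -0.0049], [0.0071, -0.0056], [0.0079, -0.0062], [0.0086, -0.0068], [0.0094, -0.0074], [0.0102, -0.008], [0.0111, -0.0085]]
```

Request:
arm_command(xyz=[[0.0008,0.0006,-0.0003],[0.0014,-0.0001,-0.0006],[0.0021,-0.0008,-0.0006],[0.0027,-0.0016,-0.0006],[0.0034,-0.0023,-0.0006],[0.0041,-0.003,-0.0006],[0.0049,-0.0036,-0.0006],[0.0056,-0.0043,-0.0006]], rot=[[0,0,0],[0,0,0],[0,0,0],[0,0,0],[0,0,0],[0,0,0],[0,0,0],[0,0,0]])

```text
time: 9.68
ee_pos: [0.4889, -0.1141, 0.0881]
eef_rot: [0.825, 0.565, -0.001, -0.002]
ft_force: [-8.0, 9.7, 11.3]
width: 0.0213
grip_force: 35.2
```

```bash
python3 -c "
from h import *
polar()"
```

```text
R 0.0491 phi 0.500 z 0.0881 frad -1.4 ftan -12.5 fz 11.3 t 9.68 grip 0.021324149316224113
```

```bash
python3 -c "
from h import *
import numpy as np
arc(.54,.0494,np.arange(.56,.71,.02),.0494)"
```

```text
[[0.0007, -0.0006], [0.0015, -0.0013], [0.0023, -0.0019], [0.0031, -0.0025], [0.0038, -0.0031], [0.0047, -0.0037], [0.0055, -0.0042], [0.0063, -0.0048]]
```

Request:
arm_command(xyz=[[0.0007,-0.0006,0.0003],[0.0015,-0.0013,0.0003],[0.0023,-0.0019,0.0003],[0.0031,-0.0025,0.0003],[0.0038,-0.0031,0.0003]], rot=[[0,0,0],[0,0,0],[0,0,0],[0,0,0],[0,0,0]])

```text
time: 10.1
ee_pos: [0.4933, -0.1179, 0.0879]
eef_rot: [0.825, 0.565, -0.0, -0.001]
ft_force: [-1.9, 7.6, 2.0]
width: 0.0209
grip_force: 35.0
```

```bash
python3 -c "
from h import *
polar()"
```

```text
R 0.0491 phi 0.616 z 0.0879 frad -4.9 ftan -6.1 fz 2.0 t 10.10 grip 0.020916522732950246
```

```bash
python3 -c "
from h import *
import numpy as np
arc(.64,.0494,np.arange(.66,.79,.02),.0487)"
```

```text
[[0.0012, 0.0], [0.002, -0.0005], [0.0028, -0.0011], [0.0037, -0.0016], [0.0045, -0.0021], [0.0053, -0.0026], [0.0062, -0.003]]
```

Request:
arm_command(xyz=[[0.0012,0,-0.0002],[0.002,-0.0005,-0.0002],[0.0028,-0.0011,-0.0002],[0.0037,-0.0016,-0.0002],[0.0045,-0.0021,-0.0002]], rot=[[0,0,0],[0,0,0],[0,0,0],[0,0,0],[0,0,0]])

```text
time: 10.52
ee_pos: [0.4973, -0.1202, 0.0875]
eef_rot: [0.825, 0.565, -0.001, -0.001]
ft_force: [-5.2, 5.9, 3.3]
width: 0.0213
grip_force: 35.1
```

```bash
python3 -c "
from h import *
polar();arc(.74,.0487,np.arange(.76,.89,.02),.0487)"
```

```text
R 0.0488 phi 0.711 z 0.0875 frad -2.2 ftan -7.6 fz 3.3 t 10.52 grip 0.021316809941454802
[[0.0008, -0.0005], [0.0017, -0.0009], [0.0026, -0.0014], [0.0034, -0.0018], [0.0043, -0.0022], [0.0052, -0.0026], [0.0061, -0.003]]
```

Request:
arm_command(xyz=[[0.0008,-0.0005,-0.0001],[0.0017,-0.0009,-0.0001],[0.0026,-0.0014,-0.0001],[0.0034,-0.0018,-0.0001],[0.0043,-0.0022,-0.0001]], rot=[[0,0,0],[0,0,0],[0,0,0],[0,0,0],[0,0,0]])

```text
time: 10.93
ee_pos: [0.4991, -0.1214, 0.087]
eef_rot: [0.825, 0.565, -0.003, -0.004]
ft_force: [-16.4, 10.3, 13.9]
width: 0.0211
grip_force: 35.7
```

```bash
python3 -c "
from h import *
polar();arc(.84,.0487,np.arange(.86,.99,.02),.0485)"
```

```text
R 0.0488 phi 0.755 z 0.0870 frad -0.9 ftan -19.4 fz 13.9 t 10.93 grip 0.02108915647471369
[[0.001, -0.0002], [0.0019, -0.0006], [0.0028, -0.0009], [0.0037, -0.0013], [0.0046, -0.0016], [0.0055, -0.0019], [0.0064, -0.0022]]
```

The wheel stopped advancing while the tip sank slightly, so it may have caught the lock hole. I'll ease back and feel downward.

Request:
arm_command(xyz=[[-0.0016,0.001,0],[-0.0032,0.0019,0],[-0.0032,0.0019,-0.0004],[-0.0032,0.0019,-0.0008],[-0.0032,0.0019,-0.0008]], rot=[[0,0,0],[0,0,0],[0,0,0],[0,0,0],[0,0,0]])

```text
time: 11.35
ee_pos: [0.4976, -0.1205, 0.0866]
eef_rot: [0.825, 0.565, -0.002, -0.002]
ft_force: [-7.6, 6.8, 6.8]
width: 0.0213
grip_force: 35.2
```

```bash
python3 -c "
from h import *
polar();st()"
```

```text
R 0.0488 phi 0.719 z 0.0866 frad -1.9 ftan -10.0 fz 6.8 t 11.35 grip 0.02133224910751299
{'time': 11.35, 'ee_pos': [0.4976, -0.1205, 0.0866], 'eef_rot': [0.825, 0.5651, -0.0015, -0.0018], 'ft_force': [-7.552, 6.8098, 6.793], 'width': 0.0213, 'grip_force': 35.1584}
```

Request:
arm_command(xyz=[[-0.0004,0.0003,-0.0003],[-0.0009,0.0005,-0.0006],[-0.0009,0.0005,-0.001],[-0.0009,0.0005,-0.001]], rot=[[0,0,0],[0,0,0],[0,0,0],[0,0,0]])

```text
time: 11.68
ee_pos: [0.4973, -0.1202, 0.0861]
eef_rot: [0.825, 0.565, -0.001, -0.001]
ft_force: [-7.4, 6.1, 9.2]
width: 0.021
grip_force: 35.1
```

```bash
python3 - <<'E'
from h import *
polar()
a=save("scene","s4")[190:310,220:380];m=r.camera_model("wrist");b=save("wrist","w4")[120:360,160:480]
for c in("scene","wrist"):
  for l in("pin_tip","pin","eye","pivot"):
    for d in r.spot_point(l,c)[:1]: print(l,c,round(d["conf"],2),np.round(w(c,d["at"]),4))
cv2.imwrite("pics/c4.png",np.hstack([cv2.resize(x,(400,300),interpolation=2)[...,::-1] for x in(a,b)]))
E
```

```text
R 0.0487 phi 0.712 z 0.0861 frad -1.3 ftan -9.5 fz 9.2 t 11.68 grip 0.020988554603530947
pin_tip scene 0.54 [ 0.4932 -0.1165  0.0506]
pin scene 0.39 [ 0.5014 -0.1259  0.0512]
eye scene 0.72 [ 0.4976 -0.1206  0.0588]
pivot scene 0.9 [ 0.5249 -0.0773  0.0588]
pin_tip wrist 0.72 [ 0.4963 -0.1186  0.0505]
pin wrist 0.85 [ 0.495  -0.1245  0.046 ]
pivot wrist 0.94 [ 0.5256 -0.0839  0.0612]
```

View pics/c4.png

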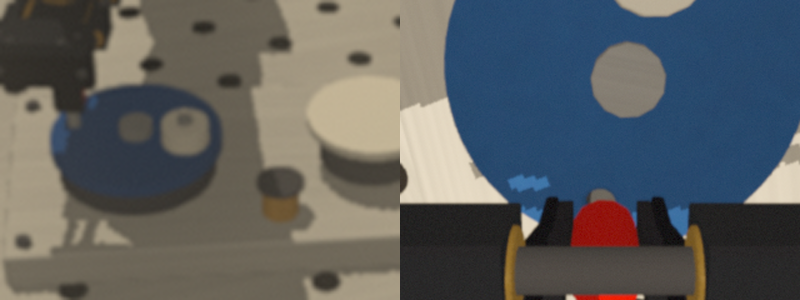

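Request:
arm_command(xyz=[[-0.0005,0.0003,0],[-0.0009,0.0005,0],[-0.0013,0.0008,0],[-0.0017,0.001,0],[-0.0017,0.001,0]], rot=[[0,0,0],[0,0,0],[0,0,0],[0,0,0],[0,0,0]])

```text
time: 12.6
ee_pos: [0.4961, -0.1196, 0.0859]
eef_rot: [0.825, 0.565, -0.001, -0.001]
ft_force: [-2.5, 5.0, 3.7]
width: 0.0208
grip_force: 35.0
```

```bash
python3 -c "
from h import *
polar();st()"
```

```text
R 0.0489 phi 0.683 z 0.0859 frad -2.8 ftan -4.9 fz 3.7 t 12.60 grip 0.020840544007522166
{'time': 12.6, 'ee_pos': [0.4961, -0.1196, 0.0859], 'eef_rot': [0.8251, 0.565, -0.0007, -0.0007], 'ft_force': [-2.5239, 4.9946, 3.7242], 'width': 0.0208, 'grip_force': 35.025}
```

Request:
arm_command(xyz=[[0.0002,0.0002,-0.0005],[0.0002,0.0002,-0.001],[0.0002,0.0002,-0.0015],[0.0002,0.0002,-0.0015]], rot=[[0,0,0],[0,0,0],[0,0,0],[0,0,0]])

```text
time: 12.93
ee_pos: [0.4961, -0.1194, 0.0844]
eef_rot: [0.825, 0.565, -0.001, -0.001]
ft_force: [-4.9, 4.4, 4.9]
width: 0.0214
grip_force: 35.0
```

```bash
python3 -c "
from h import *
polar()"
```

```text
R 0.0487 phi 0.681 z 0.0844 frad -0.9 ftan -6.5 fz 4.9 t 12.93 grip 0.021379947482334467
```

It is sinking with little force, so this is the hole. Continuing down gently.

Request:
arm_command(xyz=[[-0.0003,0.0002,-0.0006],[-0.0004,0.0003,-0.0012],[-0.0004,0.0003,-0.0018],[-0.0004,0.0003,-0.0024],[-0.0004,0.0003,-0.003],[-0.0004,0.0003,-0.003]], rot=[[0,0,0],[0,0,0],[0,0,0],[0,0,0],[0,0,0],[0,0,0]])

```text
time: 13.43
ee_pos: [0.4962, -0.119, 0.0828]
eef_rot: [0.825, 0.565, -0.001, -0.0]
ft_force: [-9.6, 5.6, 19.4]
width: 0.0211
grip_force: 35.2
```

```bash
python3 -c "
from h import *
polar()"
```

```text
R 0.0483 phi 0.680 z 0.0828 frad 0.7 ftan -11.0 fz 19.4 t 13.43 grip 0.02107939753973995
```

Request:
arm_command(xyz=[[0,0,0.0006],[-0.0004,0.0003,0.001],[-0.0009,0.0005,0.001],[-0.0009,0.0005,0.001]], rot=[[0,0,0],[0,0,0],[0,0,0],[0,0,0]])

```text
time: 13.77
ee_pos: [0.495, -0.1187, 0.0825]
eef_rot: [0.825, 0.565, -0.001, -0.001]
ft_force: [-4.2, 4.3, 3.1]
width: 0.0215
grip_force: 35.0
```

```bash
python3 -c "
from h import *
polar();st()"
```

```text
R 0.0487 phi 0.654 z 0.0825 frad -1.1 ftan -5.9 fz 3.1 t 13.77 grip 0.021482572746742482
{'time': 13.7667, 'ee_pos': [0.495, -0.1187, 0.0825], 'eef_rot': [0.8251, 0.5649, -0.0007, -0.0006], 'ft_force': [-4.2077, 4.2878, 3.0554], 'width': 0.0215, 'grip_force': 35.0198}
```

Request:
arm_command(xyz=[[-0.0003,0.0002,-0.0005],[-0.0004,0.0003,-0.001],[-0.0004,0.0003,-0.0015],[-0.0004,0.0003,-0.002],[-0.0004,0.0003,-0.002]], rot=[[0,0,0],[0,0,0],[0,0,0],[0,0,0],[0,0,0]])

```text
time: 14.18
ee_pos: [0.4949, -0.1184, 0.0803]
eef_rot: [0.825, 0.565, -0.0, -0.0]
ft_force: [-3.3, 3.7, 1.9]
width: 0.0207
grip_force: 35.0
```

```bash
python3 -c "
from h import *
polar()"
```

```text
R 0.0486 phi 0.649 z 0.0803 frad -1.1 ftan -4.8 fz 1.9 t 14.18 grip 0.02070307939286512
```

Request:
arm_command(xyz=[[0,0,-0.0006],[0,0,-0.0012],[0,0,-0.0018],[0,0,-0.0024],[0,0,-0.003],[0,0,-0.0035]], rot=[[0,0,0],[0,0,0],[0,0,0],[0,0,0],[0,0,0],[0,0,0]])

```text
time: 14.68
ee_pos: [0.4949, -0.1184, 0.0769]
eef_rot: [0.825, 0.565, -0.0, -0.0]
ft_force: [-3.8, 3.7, 3.0]
width: 0.0207
grip_force: 35.0
```

```bash
python3 -c "
from h import *
polar()"
```

```text
R 0.0485 phi 0.650 z 0.0769 frad -0.8 ftan -5.3 fz 3.0 t 14.68 grip 0.02067989640675758
```

Request:
arm_command(xyz=[[0,0,-0.0006],[0,0,-0.0012],[0,0,-0.0018],[0,0,-0.0024],[0,0,-0.003],[0,0,-0.0035],[0,0,-0.004],[0,0,-0.004]], rot=[[0,0,0],[0,0,0],[0,0,0],[0,0,0],[0,0,0],[0,0,0],[0,0,0],[0,0,0]])

```text
time: 15.35
ee_pos: [0.4949, -0.1183, 0.0728]
eef_rot: [0.825, 0.565, -0.0, -0.0]
ft_force: [-3.9, 3.6, 2.2]
width: 0.0211
grip_force: 35.0
```

Request:
arm_command(xyz=[[0,0,-0.0005],[0,0,-0.001],[0,0,-0.0015],[0,0,-0.002],[0,0,-0.0025],[0,0,-0.0025]], rot=[[0,0,0],[0,0,0],[0,0,0],[0,0,0],[0,0,0],[0,0,0]])

```text
time: 15.85
ee_pos: [0.4949, -0.1183, 0.0706]
eef_rot: [0.825, 0.565, -0.0, -0.0]
ft_force: [-4.7, 4.1, 6.3]
width: 0.0211
grip_force: 35.0
```

Request:
arm_command(xyz=[[0,0,-0.0004],[0,0,-0.0008],[0,0,-0.0008],[0,0,-0.0008]], rot=[[0,0,0],[0,0,0],[0,0,0],[0,0,0]])

```text
time: 16.18
ee_pos: [0.4951, -0.1183, 0.0705]
eef_rot: [0.825, 0.565, -0.0, -0.0]
ft_force: [-8.6, 4.4, 14.5]
width: 0.0212
grip_force: 35.0
```

Firm stop at the expected home height: collar is seated. Unload, release, lift away.

Request:
arm_command(xyz=[[0,0,0.0005],[0,0,0.0008],[0,0,0.0008]], rot=[[0,0,0],[0,0,0],[0,0,0]], squeeze=5)

```text
time: 16.43
ee_pos: [0.495, -0.1186, 0.0704]
eef_rot: [0.825, 0.565, -0.0, -0.0]
ft_force: [-4.0, 2.6, 3.4]
width: 0.0221
grip_force: 5.0
```

Request:
arm_command(xyz=[[0,0,0],[0,0,0],[0,0,0],[0,0,0],[0,0,0],[0,0,0]], rot=[[0,0,0],[0,0,0],[0,0,0],[0,0,0],[0,0,0],[0,0,0]], grip=0.5)

```text
time: 16.93
ee_pos: [0.4957, -0.1187, 0.0708]
eef_rot: [0.825, 0.565, 0.0, 0.0]
ft_force: [0.6, -0.5, 0.3]
width: 0.0424
grip_force: 0.0
```

Request:
arm_command(xyz=[[0,0,0.005],[0,0,0.015],[0,0,0.03],[0,0,0.05],[0,-0.005,0.075],[0,-0.02,0.1],[0,-0.04,0.115],[0,-0.055,0.12],[0,-0.06,0.12],[0,-0.06,0.12],[0,-0.06,0.12]], rot=[[0,0,0],[0,0,0],[0,0,0],[0,0,0],[0,0,0],[0,0,0],[0,0,0],[0,0,0],[0,0,0],[0,0,0],[0,0,0]])

```text
time: 17.85
ee_pos: [0.4952, -0.1775, 0.1903]
eef_rot: [0.825, 0.565, -0.0, -0.0]
ft_force: [0.4, 0.1, -0.6]
width: 0.0436
grip_force: 0.0
```

```bash
python3 - <<'E'
from h import *
st()
a=save("scene","s5")[190:310,220:380];b=save("wrist","w5")[0:300,120:520]
for c in("scene","wrist"):
  for l in("pin_tip","pin","eye","pivot"):
    for d in r.spot_point(l,c)[:1]: print(l,c,round(d["conf"],2),np.round(w(c,d["at"]),4))
cv2.imwrite("pics/c5.png",np.hstack([cv2.resize(x,(400,300),interpolation=2)[...,::-1] for x in(a,b)]))
E
```

```text
{'time': 17.85, 'ee_pos': [0.4952, -0.1775, 0.1903], 'eef_rot': [0.825, 0.5651, -0.0, -0.0005], 'ft_force': [0.4164, 0.0953, -0.5657], 'width': 0.0436, 'grip_force': 0.0}
pin_tip scene 0.58 [ 0.4943 -0.1125  0.0368]
pin scene 0.8 [ 0.497  -0.1192  0.0324]
eye scene 0.92 [ 0.4889 -0.1189  0.0588]
pivot scene 0.65 [ 0.5239 -0.0809  0.0635]
pin wrist 0.61 [ 0.4937 -0.1181  0.0298]
eye wrist 0.73 [ 0.4936 -0.118   0.0627]
pivot wrist 0.69 [ 0.5268 -0.0825  0.0635]
```

View pics/c5.png

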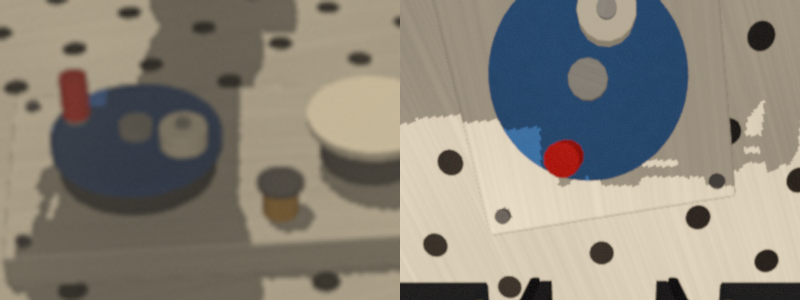

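The pin stands with its knob low at the wheel: about (73,97) in the left crop and (563,159) in the right. The wheel is held turned, the tip reads about 32 mm, and the robot is clear of everything.

```bash
python3 -c "
from bench import r
print(r.close_job())"
```

```text
the job is handed in; nothing more can be done
None
```

The pin is fully home in the lock hole at about 0.65 rad and holds the wheel back; I let go, moved the arm clear and handed the job in at about 18 s, and the highest wrist-force reading I saw was about 22 N.

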